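# Sort bath-salt tins into the vanity tidy by lid colour

### The arm

A 7-joint arm with a two-finger parallel gripper is mounted at the origin on the work surface. World frame = base frame: x ahead of the robot, y to its left, z up, the work surface at z = 0. Lengths are in m, angles in rad, forces in N, time in s.
With the tool pointing down it reaches from about 0.4 to 0.85 m from the base axis. Payload 6.9 kg.
Tool frame: the origin (TCP) lies between the finger pads; the fingertips stand 11 mm ahead of it and the grasp point (between the pads) lies 8 mm behind it; z points along the fingers, y is the line along which they close (so a half turn about z gives the same grasp; the last joint's range is limited). The gripper opens to 85 mm and grips with 20 to 120 N. Pads are 22 mm wide; open, the fingers measure 114 mm over their backs; the gripper's body (76 mm by 85 mm) begins 54 mm behind the grasp point. The pads swing forward as they close: fully open they stand 13 mm farther back than shut.
Start: joints at [-1.081, 0.507, -0.238, 1.5, 0.126, 1.149, -0.155], TCP at [0.235, 0.579, 0.242] pointing down, gripper open.
Joint ranges: [-3.08, 3.08], [-0.24, 2.05], [-1.43, 1.35], [0, 2.5], [-1.52, 4.66], [0.17, 1.96], [-2.89, 2.89]. Speed limits (rad/s): [2.39, 2.39, 3.14, 3.14, 3.14, 3.14, 3.14].

### API

Orientations are given as a rotation vector (axis times angle).
In Python, from bench import observe, snapshot, hand_in, boxes_of, spot_point gives the robot as it stands. The module is installed in compiled form; this text tells all that it offers.
- The arm moves only by the tool servo_tool, never from a script. Its argument "motion" is text: rows parted by semicolons, each of 5 numbers parted by spaces: the shift along the tool's x, y, z in units of 20 mm (1.0 is 20 mm), then the turn about the tool's z in units of 45 degrees (1.0 is 45 degrees), then the opening, from 0 (shut) to 1 (fully open). A call has exactly 8 rows; each row shifts and turns the commanded pose from where the row before left it, along the tool's axes as they then stand; what a row does not reach is not made up. A row lasts 1/12 s, in which the tool goes at most 41.7 mm and 7.16 degrees, less where a joint would pass 70% of its speed; a pose out of reach is approached as far as the arm can. A call with a number of a shift or a turn outside -1 to 1 is refused whole. A call with a gripper value outside its range is refused whole. The fingers move at their own pace and stop on an object; the grip force is fixed at half the most. Time passes only in rows, so rows that do not move let the fingers close, or fill a call up. It gives the time, the measured TCP pose, the force, the opening and the grip force at its end, in the units of the state.
- observe(): the state, without advancing time (a new reading comes with each control period).
- snapshot(name): name is "scene" or "top" or "wrist"; returns a dict with "img" (420x560x3 uint8, red, green, blue), "fx", "fy", "cx", "cy" (pixels), "D" ([k1, k2, p1, p2, k3] as OpenCV has them; the pictures are not rectified), "rvec" (rotation vector, rad) and "tvec" (3), from world to camera coordinates, as OpenCV has them. Camera axes: x right, y down, z forward; pixel columns grow to the right and rows downward; lengths in m; the calibration is good to about 2 mm. A picture is of the moment at which its call begins. There is no depth.
- hand_in(): hands the job in; it is judged then, once.
Trained networks look in a picture, given as the dict that the camera call returned (one of the last four; its "shot" number tells which), for a name from the list of things; names that differ only in an ending like _2 or _b are one class to them, and where a whole thing is asked for, a point or a joint stands for the part that bears it (a point fixed in the world has none). Each returns a list of dicts, best first, with "p" (0 to 1); they miss things now and then, are a little off and sometimes report something else, mostly with a low value. They report only what shows in the picture. A call takes as long as a camera call. They do not tell look-alikes from the thing itself.
- boxes_of(query, picture): "xyz" ([x, y, z] in m, in world coordinates, good to about 4 mm: the middle of the surface that is visible of it).
- spot_point(query, picture): "xyz" ([x, y, z] in m, in world coordinates, good to about 4 mm: a listed point, or the origin of a listed thing).
The state is a dict: "clock": time; "joint_pos": joint angles; "qd": joint speeds; "joint_efforts": joint torques, N m; "position": TCP position; "tool_rot": TCP orientation; "force": force on the tool from outside, world axes, zero at the start; "moment": the same for the moment, N m; "finger_gap": finger opening in m; "grasp_force": force on a finger pad.
Only numpy, scipy, OpenCV 4.12 (cv2) and the standard library are available. Lean on these libraries where they do the work, as an engineer would, in place of code of your own. Each camera call takes 0.05 s, during which the arm holds its last target. There are 200 camera calls.

### The job

Sort the three bath-salt tins into the two-bay tidy by lid colour: slide them over the counter, without lifting or tipping them, until both orange-lidded tins are fully inside the orange bay and the blue-lidded tin is fully inside the blue bay. The sliding shutter covers one bay at a time, so move it out of the way as needed, and finish with it drawn fully across the orange bay. Leave the other toiletries standing where they are.

Things in the scene. Friction and masses are not known exactly. Their poses are not given: they have to be found in the camera images.
- tidy: dark wooden tidy fixed to the counter, 256 (x) x 218 (y) mm, 45 mm high: two bays side by side along x, both open to its -y side, no floor (tins slide in on the counter). Origin on the counter at the centre of the bays: bay middles at x = -0.062 and +0.062, mouths at y = -0.105, back wall from y = +0.105 to +0.113. Walls 8 mm thick
- bay_orange: the tidy's bay for orange lids: orange floor liner (1 mm, nothing to bump over) and orange strip on the back wall; clear inside 116 mm wide (x), 210 mm deep (y). Origin on the counter at the bay's middle, axes as the tidy's: y points inwards from the open mouth (y = -0.105) to the back wall (+0.105). May be the near or the far bay, 124 mm beside the blue one
- bay_blue: the tidy's bay for blue lids: blue floor liner (1 mm, nothing to bump over) and blue strip on the back wall; clear inside 116 mm wide (x), 210 mm deep (y). Origin on the counter at the bay's middle, axes as the tidy's: y points inwards from the open mouth (y = -0.105) to the back wall (+0.105). May be the near or the far bay, 124 mm beside the orange one
- shutter (a joint): green shutter, 120 mm wide, 8 mm thick, 45 mm high, sliding along the tidy's x on a flush track right in front of the mouths (its middle plane at tidy y = -0.111); m: 0 = covers the bay at tidy x = -0.062, 0.124 = covers the bay at tidy x = +0.062 (end stops). Light friction (about 2 N), stays where it is left
- shutter_grip (a point): centre of the black upright fin on top of the shutter's middle, 60 mm above the counter: fin 14 mm thick along the tidy's x, 36 mm wide along its y, from 45 to 73 mm above the counter; can be pushed sideways or pinched from above
- tin_orange_a: round bath-salt tin, aluminium with a plain orange lid: 92 mm diameter, 40 mm high, about 0.2 kg, too wide to grip across; origin at the centre of its underside, z up; slides on the counter
- tin_orange_b: round bath-salt tin, aluminium with a plain orange lid: 92 mm diameter, 40 mm high, about 0.2 kg, too wide to grip across; origin at the centre of its underside, z up; slides on the counter
- tin_blue: round bath-salt tin, aluminium with a plain blue lid: 92 mm diameter, 40 mm high, about 0.2 kg, too wide to grip across; origin at the centre of its underside, z up; slides on the counter
- dispenser_a: square amber pump dispenser with an orange label, 75 x 75 mm, 144 mm high with its pump; origin at the centre of its underside; leave alone
- dispenser_b: square amber pump dispenser with a pale label, 75 x 75 mm, 144 mm high with its pump; origin at the centre of its underside; leave alone
- diffuser: amber glass reed diffuser, 60 x 60 mm, 110 mm high, black reeds to 225 mm; origin at the centre of its underside; leave alone
- soap: cream bar of soap, 90 (x) x 60 x 28 mm high; origin at the centre of its underside; leave alone
- nail_brush: wooden nail brush, 100 (x) x 38 x 32 mm high; origin at the centre of its underside; leave alone
- comb: black comb, 170 (x) x 36 x 6 mm high; origin at the centre of its underside; leave alone
- tumbler: white ceramic tumbler, 74 mm diameter, 100 mm high; origin at the centre of its underside; leave alone
Not all that is in view belongs to the job. Leave any pink look-alike of the tin_blue alone.

How it is judged:
At the end, for the whole second after the job is handed in: Both orange tins stand flat on the counter fully inside the orange bay and the blue tin fully inside the blue bay (each tin wholly past the mouth to within 3 mm: its centre at bay y above -0.062), at rest; the shutter is across the orange bay, its fin within 12 mm of that bay's middle (x of tin_orange_a in the frame of bay_orange between -0.03 and 0.03 m and y of tin_orange_a in the frame of bay_orange between -0.062 and 0.075 m and height (world z) of each of tin_orange_a, tin_orange_b, tin_blue below 0.008 m and angle between each of tin_orange_a, tin_orange_b, tin_blue's own z axis and vertical below 0.1 rad and linear speed of each of tin_orange_a, tin_orange_b, tin_blue below 0.02 m/s and x of tin_orange_b in the frame of bay_orange between -0.03 and 0.03 m and y of tin_orange_b in the frame of bay_orange between -0.062 and 0.075 m and x of tin_blue in the frame of bay_blue between -0.03 and 0.03 m and y of tin_blue in the frame of bay_blue between -0.062 and 0.075 m and x of shutter_grip in the frame of bay_orange between -0.012 and 0.012 m); the robot touches nothing.
It fails at once if a tin lifted more than 20 mm off the counter or tipped more than 0.5 rad (height (world z) of any of tin_orange_a, tin_orange_b, tin_blue above 0.02 m or angle between any of tin_orange_a, tin_orange_b, tin_blue's own z axis and vertical above 0.5 rad).
It fails at once if one of the other toiletries (dispensers, diffuser, soap, brush, comb, tumbler) shifted more than 40 mm or a standing one tipped over (distance of any of dispenser_a, dispenser_b, diffuser, soap, nail_brush, comb, tumbler from where it was at the start of the episode above 0.04 m or angle between any of dispenser_a, dispenser_b, diffuser, tumbler's own z axis and vertical above 0.5 rad).
It also fails if it takes over 72 s, if anything falls off the work surface, if the arm or the gripper's body presses on something with over 40 N, if the wrist force passes 120 N, or if a joint passes its speed limit or range.

## Working session

There is one attempt and no reset: what is moved stays moved. The work goes in short steps, Python scripts to look and compute and a tool call to move; the robot and the scene stay as the last step left them, time stands still between calls to the robot, and variables do not carry over. Pictures are saved under pics/ and viewed, at most 10 in all, crops included, and the job is handed in when it is done.

Besides the shell and the picture viewer there is one more tool, called after "Emit:" as name(argument=value, ...) on one line, values as JSON. servo_tool: Moves the arm, as the interface text tells. Shifts and turns lie within -1 to 1; 1 stands for 20 mm of shift or 45 degrees of turn. Its arguments: {"type":"object","properties":{"motion":{"type":"string"}},"required":["motion"]}

```bash
mkdir -p pics
cat > h.py <<'E'
from bench import *
import numpy as np, cv2
def snap(n,save=None):
    s=snapshot(n)
    if save: cv2.imwrite('pics/'+save,cv2.cvtColor(s['img'],cv2.COLOR_RGB2BGR))
    return s
def ray(s,u,v,z):
    K=np.array([[s['fx'],0,s['cx']],[0,s['fy'],s['cy']],[0,0,1.]]);R,_=cv2.Rodrigues(np.array(s['rvec'],float))
    n=cv2.undistortPoints(np.array([[[u,v]]],float),K,np.array(s['D'],float))[0,0]
    c=-R.T@np.array(s['tvec'],float);d=R.T@np.array([n[0],n[1],1.]);return (c+d*(z-c[2])/d[2])
E
python3 - <<'E'
from h import *
o=observe();print({k:np.round(o[k],3) for k in o})
s=snap('top','top0.png')
for q in ['tin_orange_a','tin_blue','shutter_grip','tidy','bay_orange','bay_blue','dispenser_a','dispenser_b','diffuser','soap','nail_brush','comb','tumbler']:
    print(q,[(np.round(d['xyz'],3).tolist(),round(d['p'],2)) for d in spot_point(q,s)])
s=snap('scene','scene0.png')
E
```

```text
{'clock': np.float64(0.0), 'joint_pos': array([-1.081,  0.508, -0.237,  1.501,  0.126,  1.149, -0.155]), 'qd': array([-0.001,  0.001,  0.   , -0.   ,  0.   , -0.   , -0.001]), 'joint_efforts': array([ 0.0000e+00, -6.2060e+01, -2.1870e+00, -2.4964e+01,  1.3000e-02,
        1.2000e-02,  0.0000e+00]), 'position': array([0.235, 0.579, 0.241]), 'tool_rot': array([-6.010e-01, -3.083e+00,  3.000e-03]), 'force': array([-0.901,  0.241, -0.046]), 'moment': array([-0.014,  0.064,  0.02 ]), 'grasp_force': np.float64(0.0), 'finger_gap': np.float64(0.085)}
tin_orange_a [([0.629, -0.1, -0.002], 0.83), ([0.515, -0.307, -0.002], 0.81), ([0.372, 0.028, -0.002], 0.21)]
tin_blue [([0.479, -0.104, -0.003], 0.97), ([0.351, -0.107, 0.004], 0.91), ([0.206, -0.322, -0.004], 0.83), ([0.339, 0.159, -0.001], 0.56)]
shutter_grip [([0.526, 0.122, 0.062], 0.73), ([0.79, 0.043, 0.0], 0.64), ([0.642, 0.247, 0.001], 0.54)]
tidy [([0.582, 0.238, 0.001], 0.97), ([0.513, -0.306, -0.002], 0.71)]
bay_orange [([0.639, 0.245, 0.001], 0.74)]
bay_blue [([0.516, 0.224, -0.002], 0.63)]
dispenser_a [([0.791, 0.04, -0.002], 0.74), ([0.741, -0.319, -0.003], 0.72), ([0.514, -0.305, -0.0], 0.31)]
dispenser_b [([0.791, 0.04, -0.002], 0.74), ([0.741, -0.319, -0.003], 0.72), ([0.514, -0.305, -0.0], 0.31)]
diffuser [([0.666, -0.448, 0.0], 0.73), ([0.577, 0.238, 0.003], 0.64)]
soap [([0.371, 0.029, -0.002], 0.92), ([0.512, -0.306, -0.002], 0.33)]
nail_brush [([0.74, -0.141, 0.001], 0.83), ([0.477, -0.103, -0.0], 0.63)]
comb [([0.384, -0.248, -0.0], 0.94)]
tumbler [([0.529, -0.488, -0.003], 0.87)]
```

View pics/top0.png

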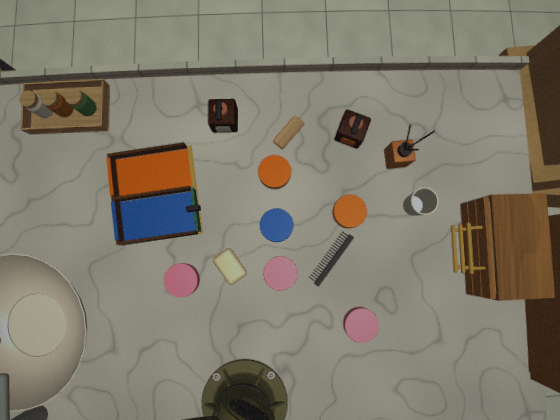

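View pics/scene0.png

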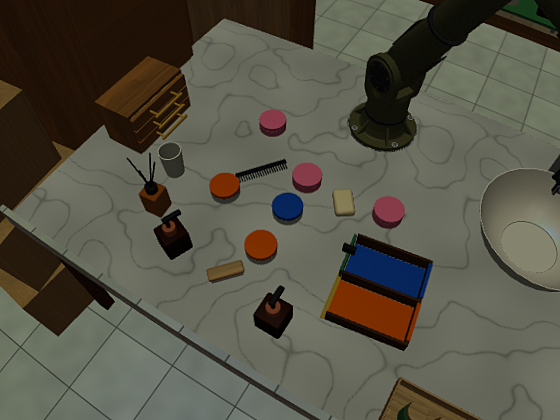

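The top view shows the tidy at about (155,195), with the orange bay far and the blue bay near. Its mouths face image right (-y), and the shutter covers the blue bay with its fin at (195,209). The orange lids are at (274,171) and (350,211), and the blue lid is at (277,225). The pink discs are decoys. Next I'll refine the lids and the tidy angle by colour.

```bash
cat >> h.py <<'E'
def blobs(s,col,amin=150):
    hsv=cv2.cvtColor(s['img'],cv2.COLOR_RGB2HSV)
    lo,hi={'o':((5,150,90),(18,255,255)),'b':((100,120,60),(125,255,255))}[col]
    m=cv2.inRange(hsv,lo,hi);cs,_=cv2.findContours(m,cv2.RETR_EXTERNAL,cv2.CHAIN_APPROX_NONE)
    return [c for c in cs if cv2.contourArea(c)>amin]
def tins(s):
    r=[]
    for col in 'ob':
        for c in blobs(s,col):
            M=cv2.moments(c);u,v=M['m10']/M['m00'],M['m01']/M['m00']
            r.append((col,np.round(ray(s,u,v,.04)[:2],3).tolist(),int(M['m00']),(round(u),round(v))))
    return r
E
python3 - <<'E'
from h import *
s=snap('top')
for t in tins(s): print(t)
for col in 'ob':
    c=max(blobs(s,col),key=cv2.contourArea)
    print(col,[(p.round().tolist(),np.round(ray(s,*p,.001)[:2],3).tolist()) for p in cv2.boxPoints(cv2.minAreaRect(c))])
cv2.imwrite('pics/c1.png',cv2.resize(cv2.cvtColor(s['img'][130:260,90:220],cv2.COLOR_RGB2BGR),(600,600),interpolation=cv2.INTER_CUBIC))
print(ray(s,200,208,.073))
E
```

```text
('o', [0.384, -0.684], 336, (489, 252))
('o', [0.51, -0.301], 817, (349, 211))
('o', [0.398, -0.782], 5513, (523, 246))
('o', [0.626, -0.099], 801, (274, 171))
('o', [0.634, 0.235], 2633, (153, 172))
('o', [0.667, -0.451], 188, (401, 153))
('b', [0.478, -0.1], 804, (276, 225))
('b', [0.512, 0.226], 2652, (157, 216))
o [([491.0, 195.0], [0.547, -0.721]), ([546.0, 191.0], [0.555, -0.891]), ([554.0, 297.0], [0.249, -0.89]), ([499.0, 301.0], [0.245, -0.722])]
b [([118.0, 202.0], [0.559, 0.348]), ([190.0, 191.0], [0.584, 0.141]), ([196.0, 230.0], [0.474, 0.126]), ([124.0, 240.0], [0.449, 0.33])]
[0.52625424 0.10021421 0.073     ]
```

View pics/c1.png

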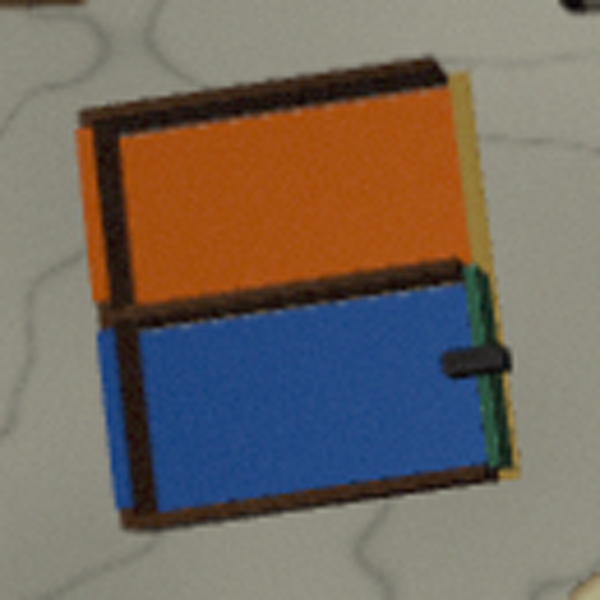

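Run:
```python
from h import *
s=snap('top')
P=[ray(s,90+u/4.615,130+v/4.615,.045)[:2] for u,v in [(122,528),(502,478),(437,60),(80,110)]]
L=np.array([(-.128,.113),(-.128,-.105),(.128,-.105),(.128,.113)])
print(np.round(P,3)); P=np.array(P)
A,b=L-L.mean(0),P-P.mean(0); th=np.arctan2((A[:,0]*b[:,1]-A[:,1]*b[:,0]).sum(),(A*b).sum())
R=np.array([[np.cos(th),-np.sin(th)],[np.sin(th),np.cos(th)]]); t=P.mean(0)-R@L.mean(0)
print('th',np.degrees(th),'t',t,'res',np.round((L@R.T+t-P)*1e3,1))
for n,q in dict(o=(.062,0),bl=(-.062,0),mo=(.062,-.105),mb=(-.062,-.105),fin0=(-.062,-.111),fin1=(.062,-.111)).items(): print(n,np.round(R@np.array(q)+t,3))
s=snap('scene');
for q in ['tin_orange_a','tin_blue','shutter_grip','bay_orange','bay_blue']: print(q,[(np.round(d['xyz'],3).tolist(),round(d['p'],2)) for d in spot_point(q,s)])
```

```text
[[0.437 0.335]
 [0.46  0.109]
 [0.712 0.146]
 [0.689 0.364]]
th 6.7521617077625695 t [0.57483961 0.23463516] res [[-2.5 -3.4]
 [-0.1  5.8]
 [ 2.7 -0.8]
 [-0.2 -1.6]]
o [0.636 0.242]
bl [0.513 0.227]
mo [0.649 0.138]
mb [0.526 0.123]
fin0 [0.526 0.117]
fin1 [0.649 0.132]
tin_orange_a [([0.628, -0.099, 0.002], 0.95), ([0.511, -0.3, -0.001], 0.8)]
tin_blue [([0.346, -0.104, -0.005], 0.91), ([0.205, -0.32, 0.002], 0.68), ([0.342, 0.161, 0.004], 0.67), ([0.48, -0.108, -0.001], 0.63), ([0.628, -0.098, 0.002], 0.26)]
shutter_grip [([0.529, 0.122, 0.063], 0.8)]
bay_orange [([0.64, 0.246, 0.001], 0.79)]
bay_blue [([0.52, 0.233, -0.001], 0.87)]
```

Emit:
servo_tool(motion="0 0 0 0.155 0.6;0 0 0 0.155 0.6;0 0 0 0.155 0.6;0 0 0 0.155 0.6;0 0 0 0.155 0.6;0 0 0 0.155 0.6;0 0 0 0.155 0.6;0 0 0 0.155 0.6")

```text
clock: 1.82
position: [0.2346, 0.5793, 0.2423]
tool_rot: [-1.981, -2.438, -0.0]
force: [-0.5, 0.2, 1.4]
finger_gap: 0.0515
grasp_force: 0.0
```

Emit:
servo_tool(motion="0 0 0 0.124 0.6;-1 0.39 0 0 0.6;-1 0.39 0 0 0.6;-1 0.39 0 0 0.6;-1 0.39 0 0 0.6;-1 0.39 0 0 0.6;-1 0.39 0 0 0.6;-1 0.39 0 0 0.6")

```text
clock: 2.48
position: [0.3052, 0.4456, 0.2424]
tool_rot: [-2.09, -2.345, -0.0]
force: [0.1, 0.3, -0.2]
finger_gap: 0.0515
grasp_force: 0.0
```

Emit:
servo_tool(motion="-1 0.405 0 0 0.6;-1 0.405 0 0 0.6;-1 0.405 0 0 0.6;-1 0.405 0 0 0.6;-1 0.405 0 0 0.6;-1 0.405 0 0 0.6;-1 0.405 0 0 0.6;-1 0.405 0 0 0.6")

```text
clock: 3.15
position: [0.3879, 0.294, 0.2425]
tool_rot: [-2.09, -2.345, -0.001]
force: [0.0, 0.3, -0.8]
finger_gap: 0.0514
grasp_force: 0.0
```

Emit:
servo_tool(motion="-1 0.405 0.25 0 0.6;-1 0.405 0.25 0 0.6;-1 0.405 0.25 0 0.6;-1 0.405 0.25 0 0.6;-1 0.405 0.25 0 0.6;-1 0.405 0.25 0 0.6;-1 0.405 0.25 0 0.6;-1 0.405 0.25 0 0.6")

```text
clock: 3.82
position: [0.4707, 0.1425, 0.2022]
tool_rot: [2.09, 2.345, 0.001]
force: [0.7, 0.0, 0.5]
finger_gap: 0.0509
grasp_force: 0.0
```

Emit:
servo_tool(motion="-1 0.405 0.25 0 0.6;-1 0.405 0.25 0 0.6;-1 0.405 0.25 0 0.6;-1 0.405 0.25 0 0.6;-1 0.405 0.25 0 0.6;-1 0.405 0.25 0 0.6;-1 0.405 0.25 0 0.6;-1 0.405 0.25 0 0.6")

```text
clock: 4.48
position: [0.5535, -0.009, 0.1621]
tool_rot: [2.09, 2.345, 0.0]
force: [0.4, 0.4, 0.8]
finger_gap: 0.0514
grasp_force: 0.0
```

Emit:
servo_tool(motion="-1 0.405 0.25 0 0.6;-1 0.405 0.25 0 0.6;-1 0.405 0.25 0 0.6;-1 0.405 0.25 0 0.6;-1 0.405 0.25 0 0.6;-1 0.405 0.25 0 0.6;-1 0.405 0.25 0 0.6;-1 0.405 0.25 0 0.6")

```text
clock: 5.15
position: [0.6362, -0.1605, 0.122]
tool_rot: [-2.09, -2.345, -0.0]
force: [0.3, 0.7, -0.2]
finger_gap: 0.0513
grasp_force: 0.0
```

Emit:
servo_tool(motion="-0.8 0 0 0 0.6;0 0 1 0 0.6;0 0 1 0 0.6;0 0 1 0 0.6;0 0 1 0 0.6;0 0 0 0 0.6;0 0 0 0 0.6;0 0 0 0 0.6")

```text
clock: 5.82
position: [0.638, -0.1758, 0.0435]
tool_rot: [2.09, 2.344, 0.001]
force: [0.2, -0.4, 1.5]
finger_gap: 0.0514
grasp_force: 0.0
```

Run:
```python
from h import *
snap('scene','s2.png');o=observe();print(o['position'],o['joint_pos'].round(2) if hasattr(o['joint_pos'],'round') else o['joint_pos'])
```

```text
[ 0.63830061 -0.17592852  0.04395541] [ 0.15  0.76  0.14  1.62 -0.14  0.77  0.47]
```

View pics/s2.png

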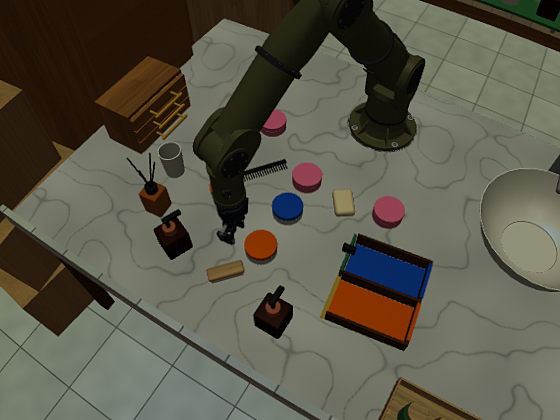

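Emit:
servo_tool(motion="0 0 0.55 0 0.6;0 0 0.55 0 0.6;0.5 0 0 0 0.6;0.5 0 0 0 0.6;0.5 0 0 0 0.6;0.7 0.19 0 0 0.6;0.8 0.21 0 0 0.6;0.8 0.21 0 0 0.6")

```text
clock: 6.53
position: [0.6412, -0.0966, 0.0207]
tool_rot: [2.09, 2.346, 0.001]
force: [0.3, -0.3, -0.1]
finger_gap: 0.0513
grasp_force: 0.4
```

Emit:
servo_tool(motion="0.8 0.215 0 0 0.6;0.8 0.215 0 0 0.6;0.8 0.215 0 0 0.6;0.8 0.215 0 0 0.6;0.8 0.215 0 0 0.6;0.8 0.215 0 0 0.6;0.6 0.16 0 0 0.6;0.4 0.1 0 0 0.6")

```text
clock: 7.2
position: [0.6586, 0.0235, 0.0206]
tool_rot: [-2.087, -2.348, -0.002]
force: [-0.1, -1.1, 0.4]
finger_gap: 0.0513
grasp_force: 0.6
```

```bash
cat >> h.py <<'E'
th=np.radians(6.6);U=np.array([-np.sin(th),np.cos(th)]);V=np.array([np.cos(th),np.sin(th)]);T0=np.array([.577,.237])
def T(p): d=np.array(p[:2])-T0; return np.round([d@V,d@U],3)   # tidy coords = tool (y,x)
def rep(*cams):
    o=observe();print('TCP',np.round(o['position'],3),'tidy',T(o['position']),'F',np.round(o['force'],1),'t',round(float(o['clock']),2))
    for c in cams:
        s=snap(c)
        for t in tins(s):
            if t[1][1]>-.4: print(c,t[0],t[1],'tidy',T(t[1]),t[2:])
        for q in ['tin_orange_a','tin_blue','shutter_grip']: print(q,[(T(d['xyz']).tolist(),round(d['p'],2)) for d in spot_point(q,s) if d['p']>.4])
E
python3 -c "
from h import *
rep('top','scene')"
```

```text
TCP [0.659 0.023 0.021] tidy [ 0.057 -0.221] F [-0.1 -1.1  0.4] t 7.2
top o [0.51, -0.301] tidy [-0.128 -0.527] (819, (349, 211))
top o [0.635, 0.281] tidy [0.063 0.037] (1405, (137, 172))
top b [0.478, -0.1] tidy [-0.137 -0.323] (805, (276, 225))
top b [0.538, 0.307] tidy [-0.031  0.074] (177, (127, 207))
tin_orange_a [([-0.125, -0.534], 0.75), ([0.056, -0.172], 0.61)]
tin_blue [([-0.435, -0.514], 0.95), ([-0.266, -0.316], 0.71), ([-0.133, -0.326], 0.65)]
shutter_grip []
scene o [0.646, 0.246] tidy [0.07  0.001] (2671, (371, 310))
scene o [0.651, 0.073] tidy [ 0.055 -0.171] (797, (311, 280))
scene o [0.51, -0.304] tidy [-0.129 -0.53 ] (528, (224, 184))
scene b [0.524, 0.234] tidy [-0.053  0.003] (2118, (386, 270))
tin_orange_a [([0.053, -0.172], 0.69), ([-0.126, -0.527], 0.57)]
tin_blue [([-0.245, -0.046], 0.86), ([-0.433, -0.511], 0.66)]
shutter_grip [([-0.064, -0.107], 0.55)]
```

Emit:
servo_tool(motion="0.7 0.12 0 0 0.6;0.8 0.13 0 0 0.6;1 0 0 0 0.6;1 0 0 0 0.6;1 0 0 0 0.6;1 0 0 0 0.6;0.8 0 0 0 0.6;0.5 0 0 0 0.6")

```text
clock: 8.27
position: [0.6474, 0.1589, 0.0203]
tool_rot: [-2.087, -2.347, -0.001]
force: [0.5, -1.8, 0.4]
finger_gap: 0.0516
grasp_force: 0.7
```

Emit:
servo_tool(motion="0.2 0 0 0 0.6;-0.5 0 0 0 0.6;-1 0 0 0 0.6;-1 0 0 0 0.6;-1 0 0 0 0.6;-1 0 0 0 0.6;-1 0 -1 0 0.6;-1 0 -1 0 0.6")

```text
clock: 8.93
position: [0.661, 0.0267, 0.0595]
tool_rot: [-2.093, -2.341, 0.005]
force: [0.2, -0.4, 0.8]
finger_gap: 0.0509
grasp_force: 0.0
```

```bash
python3 -c "
from h import *
rep('top','scene')"
```

```text
TCP [0.661 0.027 0.059] tidy [ 0.059 -0.219] F [ 0.2 -0.4  0.8] t 8.93
top o [0.51, -0.301] tidy [-0.128 -0.527] (818, (349, 211))
top o [0.634, 0.289] tidy [0.063 0.045] (1187, (134, 173))
top b [0.478, -0.1] tidy [-0.137 -0.323] (804, (276, 225))
top b [0.534, 0.312] tidy [-0.034  0.079] (163, (126, 209))
tin_orange_a [([-0.128, -0.531], 0.74), ([0.059, -0.034], 0.47)]
tin_blue [([-0.434, -0.512], 0.94), ([-0.137, -0.329], 0.75), ([-0.267, -0.315], 0.69)]
shutter_grip []
scene o [0.642, 0.248] tidy [0.066 0.003] (2515, (372, 309))
scene o [0.51, -0.304] tidy [-0.129 -0.53 ] (527, (224, 184))
scene b [0.524, 0.234] tidy [-0.053  0.003] (2118, (386, 270))
tin_orange_a [([0.058, -0.031], 0.89), ([-0.123, -0.529], 0.79), ([0.067, 0.001], 0.51)]
tin_blue [([-0.244, -0.046], 0.86), ([-0.432, -0.509], 0.73), ([-0.135, -0.331], 0.46)]
shutter_grip [([-0.06, -0.108], 0.77)]
```

Emit:
servo_tool(motion="-0.92 -0.55 -0.9 0 0.6;-0.92 -0.55 -0.9 0 0.6;-0.92 -0.55 -0.9 0 0.6;-0.92 -0.55 -0.9 0 0.6;-0.92 -0.55 0 0 0.6;-0.92 -0.55 0 0 0.6;-0.92 -0.55 0 0 0.6;-0.92 -0.55 0 0 0.6")

```text
clock: 10.0
position: [0.591, -0.1255, 0.1318]
tool_rot: [-2.088, -2.346, 0.0]
force: [0.6, -1.2, 0.1]
finger_gap: 0.0514
grasp_force: 0.0
```

Emit:
servo_tool(motion="-0.92 -0.55 0 0 0.6;-0.92 -0.55 0 0 0.6;-0.92 -0.55 0 0 0.6;-0.92 -0.55 0 0 0.6;-0.92 -0.55 0 0 0.6;-0.92 -0.55 0 0 0.6;-0.92 -0.55 0 0 0.6;-0.92 -0.55 0 0 0.6")

```text
clock: 10.67
position: [0.5207, -0.2819, 0.1316]
tool_rot: [-2.088, -2.346, 0.0]
force: [0.7, -0.7, 0.3]
finger_gap: 0.051
grasp_force: 0.0
```

Emit:
servo_tool(motion="-0.92 -0.55 0 0 0.6;-0.92 -0.55 0 0 0.6;-0.92 -0.55 0 0 0.6;-0.92 -0.55 0 0 0.6;0 0 0 0.15 0.6;0 0 0 0.15 0.6;0 0 0 0.15 0.6;0 0 0 0.15 0.6")

```text
clock: 11.33
position: [0.4859, -0.3594, 0.1316]
tool_rot: [-2.583, -1.785, 0.0]
force: [0.1, 1.0, 0.3]
finger_gap: 0.0511
grasp_force: 0.0
```

```bash
python3 -c "
from h import *
rep('scene')
print(observe()['tool_rot'])"
```

```text
TCP [ 0.486 -0.359  0.132] tidy [-0.159 -0.582] F [0.1 1.  0.3] t 11.33
scene o [0.642, 0.248] tidy [0.066 0.003] (2495, (372, 309))
scene o [0.51, -0.304] tidy [-0.129 -0.53 ] (525, (224, 184))
scene b [0.524, 0.234] tidy [-0.053  0.003] (2112, (386, 270))
scene b [0.478, -0.102] tidy [-0.137 -0.325] (592, (287, 205))
tin_orange_a [([-0.124, -0.527], 0.84), ([0.06, -0.037], 0.58)]
tin_blue [([-0.432, -0.512], 0.91), ([-0.244, -0.044], 0.84), ([-0.268, -0.312], 0.67), ([-0.136, -0.331], 0.57), ([-0.242, -0.463], 0.44)]
shutter_grip [([-0.064, -0.11], 0.65)]
[-2.57473417e+00 -1.79873113e+00  8.18717001e-04]
```

Emit:
servo_tool(motion="-0.4 0 0.4 0.067 0.6;0 0 0.85 0 0.6;0 0 0.85 0 0.6;0 0 0.85 0 0.6;0 0 0.85 0 0.6;0 0 0.85 0 0.6;0 0 0.85 0 0.6;0 0 0 0 0.6")

```text
clock: 12.2
position: [0.4816, -0.366, 0.0191]
tool_rot: [-2.619, -1.726, 0.002]
force: [-0.5, 0.8, -0.3]
finger_gap: 0.0515
grasp_force: 0.0
```

Emit:
servo_tool(motion="0.4 0 0 0 0.6;0.4 0 0 0 0.6;0.6 0 0 0 0.6;0.8 0 0 0 0.6;0.8 0 0 0 0.6;0.8 0 0 0 0.6;0.5 0 0 0 0.6;0.3 0 0 0 0.6")

```text
clock: 12.87
position: [0.5212, -0.281, 0.0232]
tool_rot: [2.623, 1.728, 0.002]
force: [-0.9, -1.0, 1.1]
finger_gap: 0.0508
grasp_force: 1.0
```

```bash
python3 -c "
from h import *
rep('top','scene')
print(observe()['tool_rot'])"
```

```text
TCP [ 0.521 -0.281  0.023] tidy [-0.115 -0.508] F [-0.9 -1.   1.1] t 12.87
top o [0.557, -0.222] tidy [-0.073 -0.454] (326, (320, 195))
top o [0.634, 0.238] tidy [ 0.057 -0.006] (2557, (152, 172))
top b [0.489, -0.106] tidy [-0.127 -0.331] (523, (278, 221))
top b [0.512, 0.226] tidy [-0.066 -0.003] (2652, (157, 216))
tin_orange_a [([0.059, -0.031], 0.61)]
tin_blue [([-0.248, -0.049], 0.97), ([-0.134, -0.327], 0.85), ([0.118, -0.397], 0.64), ([-0.435, -0.513], 0.58)]
shutter_grip [([-0.058, -0.11], 0.59)]
scene o [0.642, 0.248] tidy [0.066 0.003] (2506, (372, 309))
scene o [0.539, -0.236] tidy [-0.092 -0.465] (578, (237, 200))
scene b [0.524, 0.234] tidy [-0.053  0.003] (2115, (386, 270))
scene b [0.478, -0.102] tidy [-0.137 -0.325] (592, (287, 205))
tin_orange_a [([-0.092, -0.464], 0.97)]
tin_blue [([-0.246, -0.046], 0.9), ([-0.133, -0.332], 0.75), ([-0.269, -0.316], 0.68), ([-0.433, -0.512], 0.62)]
shutter_grip [([-0.066, -0.108], 0.54)]
[ 2.62737655e+00  1.72209731e+00 -5.05666909e-04]
```

Emit:
servo_tool(motion="0.6 0 0 0 0.6;0.9 0 0 0 0.6;0.9 0 0 0 0.6;0.9 0 0 0 0.6;0.9 0 0 0 0.6;0.9 0 0 0 0.6;0.7 0 0 0 0.6;0.4 0 0 0 0.6")

```text
clock: 13.93
position: [0.5698, -0.1669, 0.0222]
tool_rot: [-2.624, -1.726, -0.001]
force: [-0.8, -0.9, 0.7]
finger_gap: 0.0512
grasp_force: 0.8
```

```bash
python3 -c "
from h import *
rep('scene')"
```

```text
TCP [ 0.57  -0.167  0.022] tidy [-0.054 -0.4  ] F [-0.8 -0.9  0.7] t 13.93
scene o [0.642, 0.248] tidy [0.066 0.003] (2513, (372, 309))
scene o [0.587, -0.123] tidy [-0.031 -0.359] (662, (261, 230))
scene b [0.524, 0.234] tidy [-0.053  0.003] (2116, (386, 270))
scene b [0.478, -0.102] tidy [-0.137 -0.325] (594, (287, 205))
tin_orange_a [([0.058, -0.035], 0.69), ([-0.026, -0.359], 0.69), ([0.001, 0.0], 0.61)]
tin_blue [([-0.245, -0.047], 0.95), ([-0.27, -0.311], 0.84), ([-0.137, -0.329], 0.78), ([-0.435, -0.509], 0.61)]
shutter_grip [([-0.065, -0.109], 0.61)]
```

Emit:
servo_tool(motion="0.8 0 0 0 0.6;1 0 0 0 0.6;1 0 0 0 0.6;1 0 0 0 0.6;1 0 0 0 0.6;1 0 0 0 0.6;1 0 0 0 0.6;0.8 0 0 0 0.6")

```text
clock: 14.8
position: [0.6296, -0.0304, 0.0223]
tool_rot: [2.627, 1.722, -0.001]
force: [-0.9, -1.8, 0.9]
finger_gap: 0.0513
grasp_force: 1.0
```

Emit:
servo_tool(motion="0.6 0.26 0 -0.13 0.6;0.6 0.26 0 -0.13 0.6;0.5 0.26 0 -0.13 0.6;0.4 0.26 0 -0.13 0.6;0.3 0.26 0 -0.13 0.6;0 0 0 0 0.6;0 0 0 0 0.6;0 0 0 0 0.6")

```text
clock: 15.47
position: [0.6654, 0.0098, 0.0222]
tool_rot: [-2.111, -2.326, 0.001]
force: [0.8, -0.4, 0.6]
finger_gap: 0.0516
grasp_force: 0.0
```

```bash
python3 -c "
from h import *
rep('scene')
print(observe()['tool_rot'])"
```

```text
TCP [0.665 0.01  0.022] tidy [ 0.062 -0.236] F [ 0.8 -0.4  0.6] t 15.47
scene o [0.642, 0.248] tidy [0.066 0.003] (2515, (372, 309))
scene o [0.659, 0.06] tidy [ 0.061 -0.185] (793, (305, 280))
scene b [0.524, 0.234] tidy [-0.053  0.003] (2118, (386, 270))
tin_orange_a [([0.061, -0.034], 0.89), ([0.063, -0.181], 0.69)]
tin_blue [([-0.243, -0.045], 0.83), ([-0.431, -0.512], 0.68)]
shutter_grip [([-0.063, -0.108], 0.55)]
[ 2.10835807e+00  2.32899260e+00 -7.01272561e-04]
```

Emit:
servo_tool(motion="0.5 0 0 0 0.6;0.9 0 0 0 0.6;0.9 0 0 0 0.6;0.9 0 0 0 0.6;0.9 0 0 0 0.6;0.9 0 0 0 0.6;0.8 0 0 0 0.6;0.5 0 0 0 0.6")

```text
clock: 16.33
position: [0.6526, 0.1389, 0.0224]
tool_rot: [-2.104, -2.332, -0.001]
force: [0.9, -1.7, 1.4]
finger_gap: 0.0512
grasp_force: 1.3
```

Emit:
servo_tool(motion="0.4 0 0 0 0.6;0.4 0 0 0 0.6;0 0 0 0 0.6;-0.5 0 0 0 0.6;-1 0 0 0 0.6;-1 0 0 0 0.6;-1 0 -1 0 0.6;-1 0 -1 0 0.6")

```text
clock: 17.0
position: [0.6595, 0.0599, 0.0614]
tool_rot: [-2.107, -2.328, 0.004]
force: [-0.3, -0.3, 0.6]
finger_gap: 0.0513
grasp_force: 0.0
```

```bash
python3 -c "
from h import *
rep('top','scene')
s=snap('top');cv2.imwrite('pics/c3.png',cv2.resize(cv2.cvtColor(s['img'][130:260,90:220],cv2.COLOR_RGB2BGR),(600,600),interpolation=cv2.INTER_CUBIC))"
```

```text
TCP [0.659 0.06  0.061] tidy [ 0.062 -0.185] F [-0.3 -0.3  0.6] t 17.0
top o [0.646, 0.315] tidy [0.078 0.07 ] (396, (125, 169))
top b [0.491, 0.143] tidy [-0.096 -0.083] (235, (187, 223))
top b [0.478, -0.1] tidy [-0.137 -0.323] (804, (276, 225))
tin_orange_a [([0.059, 0.048], 0.76), ([0.102, -0.572], 0.58)]
tin_blue [([-0.434, -0.511], 0.89), ([-0.246, -0.05], 0.86), ([-0.266, -0.313], 0.61), ([-0.136, -0.33], 0.57)]
shutter_grip [([-0.061, -0.108], 0.59)]
scene o [0.639, 0.246] tidy [0.063 0.002] (2349, (372, 307))
scene b [0.524, 0.234] tidy [-0.053  0.003] (2115, (386, 270))
scene b [0.496, -0.117] tidy [-0.121 -0.342] (207, (279, 207))
tin_orange_a [([0.065, -0.041], 0.85), ([0.055, 0.047], 0.81)]
tin_blue [([-0.244, -0.047], 0.59), ([-0.433, -0.511], 0.58), ([-0.269, -0.311], 0.53)]
shutter_grip [([-0.062, -0.109], 0.65)]
```

View pics/c3.png

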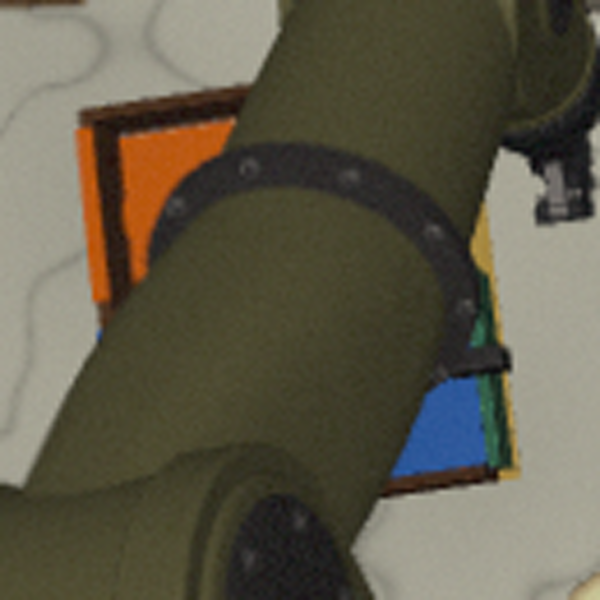

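Emit:
servo_tool(motion="0 -0.6 -0.1 0 0;0 -1 0 0 0;0 -1 0 0 0;0 -1 0 0 0;0 -1 0 0 0;0 -1 0 0 0;0 -1 0 0 0;0 -1 0 0 0")

```text
clock: 18.12
position: [0.5081, 0.0479, 0.064]
tool_rot: [-2.104, -2.332, 0.001]
force: [-0.4, -0.9, -0.5]
finger_gap: 0.0001
grasp_force: 0.0
```

Emit:
servo_tool(motion="0 -0.85 0 0 0;0.7 0 0 0 0;0.7 0 0 0 0;0.7 0 0 0 0;0.7 0 0 0 0;0.7 0 0 0 0;0 0 0 0 0;0 0 0 0 0")

```text
clock: 18.78
position: [0.4851, 0.1161, 0.064]
tool_rot: [-2.103, -2.334, 0.001]
force: [-0.5, -0.3, 0.4]
finger_gap: 0.0002
grasp_force: 0.0
```

```bash
python3 -c "
from h import *
rep('scene')
s=snap('scene');cv2.imwrite('pics/c4.png',cv2.resize(cv2.cvtColor(s['img'][190:360,290:460],cv2.COLOR_RGB2BGR),(600,600),interpolation=cv2.INTER_CUBIC))"
```

```text
TCP [0.485 0.116 0.064] tidy [-0.105 -0.11 ] F [-0.5 -0.3  0.4] t 18.78
scene o [0.639, 0.245] tidy [0.063 0.001] (2326, (372, 307))
scene b [0.524, 0.234] tidy [-0.053  0.003] (2113, (386, 270))
scene b [0.478, -0.102] tidy [-0.137 -0.325] (591, (287, 205))
tin_orange_a [([0.068, -0.04], 0.77), ([0.055, 0.049], 0.68)]
tin_blue [([-0.134, -0.331], 0.82), ([-0.434, -0.512], 0.8), ([-0.243, -0.043], 0.76), ([-0.266, -0.316], 0.73)]
shutter_grip [([-0.063, -0.107], 0.68)]
```

View pics/c4.png

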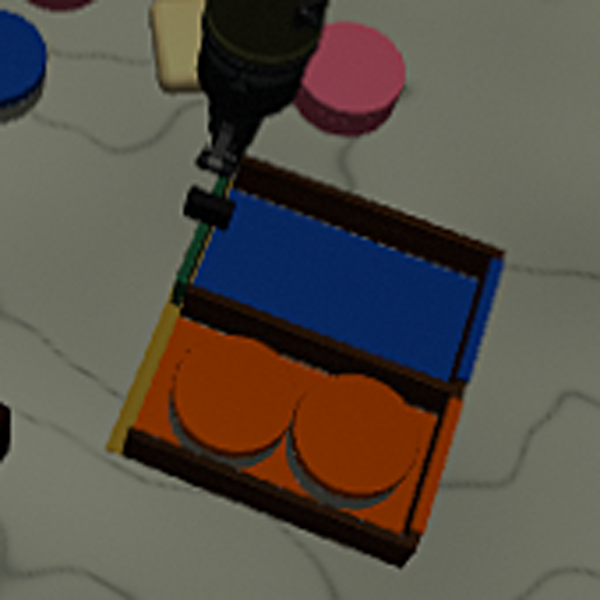

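The crop shows both orange tins fully in the orange bay at (230,395) and (350,440). The closed fingers are on the near side of the fin, which is at (208,207). Now I'll push the shutter.

Emit:
servo_tool(motion="0 0.4 0 0 0;0 0.4 0 0 0;0 0.5 0 0 0;0 0.8 0 0 0;0 0.9 0 0 0;0 0.9 0 0 0;0 0.9 0 0 0;0 0.9 0 0 0")

```text
clock: 19.7
position: [0.5995, 0.1272, 0.064]
tool_rot: [-2.105, -2.33, 0.001]
force: [-2.0, 1.9, 0.8]
finger_gap: 0.0002
grasp_force: 1.2
```

Emit:
servo_tool(motion="0 0.7 0 0 0;0 0.4 0 0 0;0 0.25 0 0 0;0 0.15 0 0 0;0 0 0 0 0;0 0 0 0 0;0 0 0 0 0;0 0 0 0 0")

```text
clock: 20.37
position: [0.6285, 0.1295, 0.0645]
tool_rot: [2.106, 2.331, 0.0]
force: [-0.0, 1.0, 0.0]
finger_gap: -0.0004
grasp_force: 0.0
```

```bash
python3 -c "
from h import *
rep('scene')"
```

```text
TCP [0.628 0.13  0.065] tidy [ 0.039 -0.113] F [-0.  1.  0.] t 20.37
scene o [0.639, 0.247] tidy [0.063 0.003] (2297, (372, 308))
scene b [0.523, 0.241] tidy [-0.053  0.01 ] (1957, (388, 271))
scene b [0.478, -0.102] tidy [-0.137 -0.325] (592, (287, 205))
tin_orange_a [([0.055, 0.047], 0.97), ([0.063, -0.042], 0.76)]
tin_blue [([-0.265, -0.315], 0.93), ([-0.136, -0.333], 0.91), ([-0.432, -0.513], 0.85), ([-0.243, -0.045], 0.76)]
shutter_grip [([0.057, -0.108], 0.67)]
```

Emit:
servo_tool(motion="0 0.05 0 0 0;0 0.05 0 0 0;0 0.05 0 0 0;0 0 0 0 0;0 0 0 0 0;0 0 0 0 0;0 0 0 0 0;0 0 0 0 0")

```text
clock: 21.23
position: [0.6316, 0.1301, 0.0642]
tool_rot: [2.106, 2.331, -0.0]
force: [-1.1, 0.9, 0.1]
finger_gap: 0.0001
grasp_force: 0.4
```

```bash
python3 -c "
from h import *
rep()
for c in ('top','scene','top','scene'):
  s=snap(c);print([(T(d['xyz']).tolist(),round(d['p'],2)) for d in spot_point('shutter_grip',s)])"
```

```text
TCP [0.632 0.13  0.064] tidy [ 0.042 -0.112] F [-1.1  0.9  0.1] t 21.23
[]
[([0.06, -0.107], 0.6)]
[]
[([0.061, -0.107], 0.6)]
```

Emit:
servo_tool(motion="-0.5 -0.5 -0.5 0 0;-0.98 -0.75 -1 0 0;-0.98 -0.75 -1 0 0;-0.98 -0.75 -0.5 0 0.6;-0.98 -0.75 0 0 0.6;-0.98 -0.75 0 0 0.6;-0.98 -0.75 0 0 0.6;-0.98 -0.75 0 0 0.6")

```text
clock: 22.3
position: [0.5318, -0.029, 0.1247]
tool_rot: [2.105, 2.33, 0.001]
force: [-0.3, -0.4, -0.8]
finger_gap: 0.0511
grasp_force: 0.0
```

Emit:
servo_tool(motion="-0.98 -0.75 0 0 0.6;-0.98 -0.75 0 0 0.6;-0.98 -0.75 0 0 0.6;-0.98 -0.75 0 0 0.6;-0.98 -0.75 0 0 0.6;-0.98 -0.75 0 0 0.6;-0.5 -0.2 0 0 0.6;0 0 0 0 0.6")

```text
clock: 22.97
position: [0.4509, -0.1673, 0.1247]
tool_rot: [2.11, 2.325, -0.001]
force: [1.3, 0.2, -0.4]
finger_gap: 0.0509
grasp_force: 0.0
```

Emit:
servo_tool(motion="0 0 0 0.14 0.6;0 0 0 0.14 0.6;0 0 0 0.14 0.6;0 0 0 0.12 0.6;0 0 0 0 0.6;0 0 0 0 0.6;0 0 0 0 0.6;0 0 0 0 0.6")

```text
clock: 23.63
position: [0.4518, -0.164, 0.1243]
tool_rot: [2.547, 1.839, 0.0]
force: [0.8, 1.2, -0.3]
finger_gap: 0.0512
grasp_force: 0.0
```

```bash
python3 -c "
from h import *
rep('scene');print(observe()['tool_rot'])"
```

```text
TCP [ 0.452 -0.164  0.124] tidy [-0.17  -0.384] F [ 0.8  1.2 -0.3] t 23.63
scene o [0.639, 0.247] tidy [0.063 0.003] (2290, (372, 308))
scene b [0.524, 0.232] tidy [-0.053  0.001] (2148, (385, 270))
scene b [0.478, -0.102] tidy [-0.137 -0.325] (591, (287, 205))
tin_orange_a [([0.054, 0.047], 0.86), ([0.065, -0.041], 0.71)]
tin_blue [([-0.243, -0.046], 0.96), ([-0.135, -0.332], 0.8), ([-0.266, -0.314], 0.8), ([0.056, 0.045], 0.72)]
shutter_grip [([0.06, -0.106], 0.67), ([0.066, -0.043], 0.52)]
[2.54898013e+00 1.83626982e+00 2.61780882e-04]
```

Emit:
servo_tool(motion="-0.2 0.3 0.5 0 0.6;0 0 0.9 0 0.6;0 0 0.9 0 0.6;0 0 0.9 0 0.6;0 0 0.9 0 0.6;0 0 0.9 0 0.6;0 0 0.1 0 0.6;0 0 0 0 0.6")

```text
clock: 24.5
position: [0.4552, -0.1704, 0.0211]
tool_rot: [-2.548, -1.834, 0.003]
force: [-0.5, -0.5, -0.2]
finger_gap: 0.051
grasp_force: 0.0
```

Emit:
servo_tool(motion="0.4 0 0 0 0.6;0.4 0 0 0 0.6;0.6 0 0 0 0.6;0.8 0 0 0 0.6;0.9 0 0 0 0.6;0.9 0 0 0 0.6;0.9 0 0 0 0.6;0.9 0 0 0 0.6")

```text
clock: 25.17
position: [0.4936, -0.0584, 0.0233]
tool_rot: [2.548, 1.836, 0.002]
force: [0.2, -1.0, -1.0]
finger_gap: 0.0513
grasp_force: 0.7
```

Emit:
servo_tool(motion="0.9 0 0 0 0.6;0.9 0 0 0 0.6;0.6 0 0 0 0.6;0.4 0.21 0 -0.11 0.6;0.4 0.21 0 -0.11 0.6;0.35 0.21 0 -0.11 0.6;0.3 0.21 0 -0.11 0.6;0.3 0.21 0 -0.11 0.6")

```text
clock: 25.83
position: [0.5351, 0.0173, 0.0231]
tool_rot: [2.09, 2.343, 0.001]
force: [-0.9, -0.8, -1.4]
finger_gap: 0.0512
grasp_force: 0.5
```

```bash
python3 -c "
from h import *
rep('scene','top');print(observe()['tool_rot'])"
```

```text
TCP [0.535 0.017 0.023] tidy [-0.067 -0.213] F [-0.9 -0.8 -1.4] t 25.83
scene o [0.639, 0.247] tidy [0.063 0.003] (2308, (372, 308))
scene b [0.524, 0.232] tidy [-0.053  0.001] (2149, (385, 270))
scene b [0.527, 0.067] tidy [-0.069 -0.163] (674, (330, 244))
tin_orange_a [([0.056, 0.049], 0.93), ([0.068, -0.038], 0.57)]
tin_blue [([-0.433, -0.513], 0.92), ([-0.243, -0.047], 0.88), ([-0.066, -0.171], 0.79), ([-0.266, -0.316], 0.69)]
shutter_grip [([0.059, -0.108], 0.84)]
top o [0.636, 0.247] tidy [0.06  0.003] (2245, (149, 171))
top b [0.521, 0.27] tidy [-0.052  0.039] (1203, (141, 213))
tin_orange_a [([0.063, -0.042], 0.97)]
tin_blue [([-0.268, -0.318], 0.89), ([-0.432, -0.516], 0.85), ([-0.131, -0.714], 0.57), ([-0.246, -0.053], 0.54)]
shutter_grip [([0.063, -0.11], 0.54)]
[ 2.09899519e+00  2.33739466e+00 -3.36556180e-04]
```

Emit:
servo_tool(motion="0.4 0.1 0 0 0.6;0.6 0.15 0 0 0.6;0.9 0.05 0 0 0.6;1 0 0 0 0.6;1 0 0 0 0.6;1 0 0 0 0.6;1 0 0 0 0.6;0.7 0 0 0 0.6")

```text
clock: 26.9
position: [0.5254, 0.1518, 0.0222]
tool_rot: [-2.094, -2.341, -0.001]
force: [0.3, -1.4, 1.6]
finger_gap: 0.0514
grasp_force: 1.1
```

Emit:
servo_tool(motion="0.4 0 0 0 0.6;0.2 0 0 0 0.6;-0.3 0 0 0 0.6;-0.8 0 0 0 0.6;-1 0 0 0 0.6;-1 0 0 0 0.6;-1 0 0 0 0.6;-1 0 0 0 0.6")

```text
clock: 27.57
position: [0.5356, 0.0565, 0.0223]
tool_rot: [2.099, 2.337, -0.001]
force: [-0.2, -0.1, 0.3]
finger_gap: 0.0514
grasp_force: 0.0
```

Emit:
servo_tool(motion="-1 0 -1 0 0.6;-1 0 -1 0 0.6;-1 0 -1 0 0.6;-1 0 -1 0 0.6;-0.8 0 -1 0 0.6;-0.6 0 -0.6 0 0.6;0 0 0 0 0.6;0 0 0 0 0.6")

```text
clock: 28.23
position: [0.5473, -0.0499, 0.1346]
tool_rot: [2.1, 2.335, 0.001]
force: [-0.8, 0.7, -1.1]
finger_gap: 0.0514
grasp_force: 0.0
```

```bash
python3 -c "
from h import *
rep('scene','top')
s=snap('scene');cv2.imwrite('pics/c5.png',cv2.resize(cv2.cvtColor(s['img'][190:360,290:460],cv2.COLOR_RGB2BGR),(600,600),interpolation=cv2.INTER_CUBIC))"
```

```text
TCP [ 0.547 -0.05   0.135] tidy [-0.062 -0.282] F [-0.8  0.7 -1.1] t 28.23
scene o [0.639, 0.247] tidy [0.063 0.003] (2293, (372, 308))
scene b [0.52, 0.233] tidy [-0.057  0.003] (2027, (386, 269))
tin_orange_a [([0.056, 0.049], 0.98), ([0.065, -0.042], 0.62)]
tin_blue [([-0.06, -0.022], 0.94), ([-0.27, -0.312], 0.91), ([-0.246, -0.046], 0.64)]
shutter_grip [([0.06, -0.107], 0.76)]
top o [0.635, 0.242] tidy [ 0.058 -0.002] (2354, (151, 172))
top b [0.514, 0.23] tidy [-0.063  0.   ] (2517, (155, 215))
tin_orange_a [([0.057, 0.053], 0.89), ([0.065, -0.044], 0.67)]
tin_blue [([-0.267, -0.315], 0.79), ([-0.433, -0.511], 0.66), ([-0.059, -0.021], 0.65)]
shutter_grip [([0.067, -0.11], 0.85)]
```

View pics/c5.png

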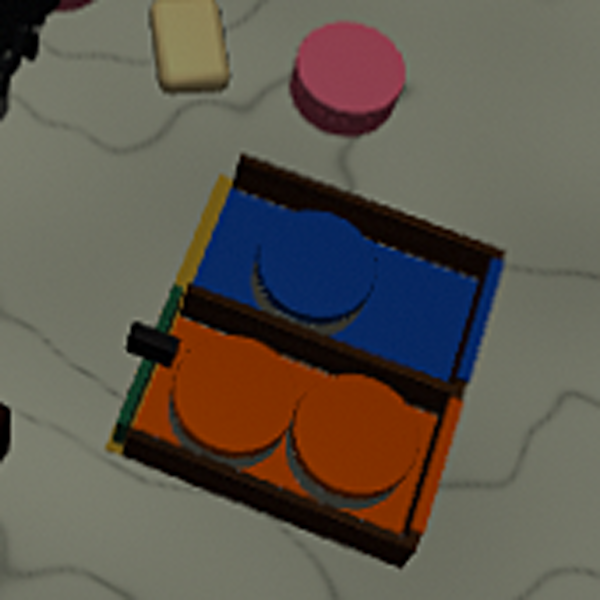

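The last picture shows the blue tin in the blue bay at (315,265), both orange tins in the orange bay, and the shutter across the orange bay with its fin at (152,343). The gripper touches nothing.

```bash
python3 -c "
from bench import *
print(hand_in())"
```

```text
the job is handed in; nothing more can be done
None
```

I handed the job in at about 28 s on the clock: both orange tins are in the orange bay, the blue tin is in the blue bay, and the shutter is across the orange bay with its fin about 2 mm from the middle by camera (12 mm allowed). The hand-in gave no verdict.

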